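# Find the rattling parts case and hold it out over the inspection tile

## Task

Press the raised edge of the white inspection tile down so that the tile sits level in its frame. Then pick up and shake the three sealed parts cases on the grey mat, one by one, until you find the one with a heavy steel ball rolling loose inside, standing each of the others back on the mat, and do not disturb the bottle, the beaker or the jar. Finish holding the rattling case in the gripper, level and still in the air over the middle of the tile, its underside about 10 cm above the tile, and do not put it down or let go.

Things in the scene. Friction and masses are not known exactly. Their poses are not given: they have to be found in the camera images.
- mat: Fixed grey bench mat, 170 (its x) by 360 (its y) by 4 mm thick; origin at the centre of its underside, on the bench. The three cases stand on it in a row along its y, about 120 mm apart, all turned like the mat, up to 20 mm off the row either way along its x and up to 4 mm along its y.
- case_left_center (a point): Centre (half-way up) of the left parts case (largest y). All three cases look alike: closed opaque box, grey plastic with white lid, 100 (its x) by 56 (its y) by 50 mm high, so 25 mm from the centre to its underside; x along its length, y across it, z up. To be grasped across the 56 mm.
- case_middle_center (a point): Centre of the middle parts case, made like the left one. The cases weigh 0.27 to 0.38 kg, contents included, each differently; the weight does not tell which one rattles.
- case_right_center (a point): Centre of the right parts case (smallest y), made like the left one. One of the three, drawn anew each time, holds a loose 36 mm steel ball, 190 g, that rolls up to 26 mm either way from the middle along the case's x when it is shaken or tilted that way; the other two hold contents of the same weight, packed tight and centred.
- tile_place (a point): Middle of the place for the white tile: centre of the fixed square grey metal frame, 156 by 156 mm, at the height of its rim's top, 14 mm above the bench. The frame's x axis points from the tile's raised edge to its seated edge. The tile is level when its top is flush with this rim.
- tile_edge (a point): Point on top of the tile, 9 mm in from the middle of its raised edge (the edge at the frame's -x side): where to press. White ceramic tile, 119 by 119 by 9 mm; the opposite edge is caught in the seal, 60 mm from the frame's centre on its +x side, and the tile turns about that edge. Moves with the tile; 110 mm from the seated edge.
- tile (a joint): Angle of the tile, rad: 0 level and flush in the frame, 0.15 to 0.28 at the start. The seal holds it where it is left; about 2 to 3 N on the raised edge push it down, until it stops on the frame at 0.
- reagent: Bystander: reagent bottle, 60 mm across, 140 mm tall; origin at the centre of its foot.
- beaker: Bystander: glass beaker, 68 mm across, 80 mm tall; origin at the centre of its foot.
- jar: Bystander: amber jar, 56 mm across, 60 mm tall; origin at the centre of its foot.
Things that resemble listed ones, but are neither listed nor needed, are in the scene too. Leave any blue or turquoise look-alike of the part that bears case_right_center alone.

How it is judged:
By the outcome, as a careful person would: the job done as asked, in the order asked, and still so for the second after the job is handed in, while the arm keeps its last pose, push and grip.
It also fails if it takes over 72 s, if anything falls off the work surface, if the arm or the gripper's body presses on something with over 40 N, if the wrist force passes 120 N, or if a joint passes its speed limit or range.

## Robot

A 7-joint arm with a two-finger parallel gripper is mounted at the origin on the work surface. World frame = base frame: x ahead of the robot, y to its left, z up, the work surface at z = 0. Lengths are in m, angles in rad, forces in N, time in s.
With the tool pointing down it reaches from about 0.425 to 0.95 m from the base axis. Payload 4.7 kg.
Tool frame: the origin (TCP) lies at the very end of the fingers, on their centre line; the grasp point (between the pads) lies 19 mm behind it; z points along the fingers, y is the direction in which the jaws open and shut (so a half turn about z gives the same grasp; the last joint's range is limited). The gripper opens to 87 mm and grips with 3 to 60 N. Pads are 19 mm wide; open, the fingers measure 117 mm over their backs; the gripper's body (75 mm by 190 mm) begins 51 mm behind the grasp point.
Start: joints at [-0.029, 0.469, -0.049, 1.532, 0.024, 1.141, -0.082], TCP at [0.675, 0, 0.223] pointing down, gripper open.
Joint ranges: [-2.59, 2.59], [-0.33, 1.99], [-1.39, 1.29], [0.1, 2.45], [-1.04, 4.18], [0.21, 1.99], [-2.66, 2.66]. Speed limits (rad/s): [2.57, 2.57, 3.14, 3.14, 3.14, 3.14, 3.14].

## Interface

Orientations are given as a unit quaternion [w, x, y, z].
In Python, from rig import r gives the robot as it stands. Calls block until the motion is done:
- r.move_ptp(position, orientation): joint-space move of the TCP to a pose.
- r.line_to(position, rot=None, rate=0.15): straight line of the TCP; rot=None keeps the orientation; rate is the mean speed in m/s.
- r.goto_joints(angles): joint-space move.
- r.set_gripper(opening, squeeze=None): finger opening in m; squeeze is the grip in N (None keeps the last); returns when the fingers have stopped.
- r.wait(seconds).
- r.solve_ik(position, orientation): joint angles nearest the present ones, or None.
- r.grab_frame(name): name is "scene" or "side" or "wrist"; returns the picture (420x560x3 uint8, red, green, blue); there is no depth.
- r.camera_info(name): a dict with "camera_matrix" (3x3 intrinsics, pixels), "R" (3x3) and "t" (3): a world point X has camera coordinates R X + t. Camera axes: x right, y down, z forward; pixel columns grow to the right and rows downward; lengths in m; the calibration is good to about 2 mm. A picture is of the moment at which its call begins: read the wrist's pose just before it. camera_info takes no time and is no camera call; for the wrist camera it gives the pose at the moment of the call.
A pose or a line that the arm cannot do raises r.Unreachable and nothing moves.
- r.job_done(): hands the job in, once; it reports no verdict.
Readings, each from a call of its own:
- r.read_clock(): time.
- r.read_q(): joint angles.
- r.read_joint_velocities(): joint speeds.
- r.read_tau(): joint torques, N m.
- r.read_position(): TCP position.
- r.read_eef_rot(): TCP orientation.
- r.read_wrist_force(): force on the tool from outside, world axes, zero at the start.
- r.read_torque(): the same for the moment, N m.
- r.read_finger_gap(): finger opening in m.
Only numpy, scipy, OpenCV 4.12 (cv2) and the standard library are available. Lean on these libraries where they do the work, as an engineer would, in place of code of your own. Each camera call takes 0.05 s, during which the arm holds its last target. There are 200 camera calls.

## Working session

There is one attempt and no reset: what is moved stays moved. The work goes in short steps, each a Python script; the robot and the scene stay as the last script left them, time stands still between calls to the robot, and variables do not carry over. Pictures are saved under pics/ and viewed, about 8 in all and at most 12, crops included, and the job is handed in when it is done.

```bash
ls; mkdir -p pics
python3 - <<'E'
from rig import r
import cv2,numpy as np
for n in ("scene","side","wrist"):
    im=r.grab_frame(n); cv2.imwrite(f"pics/{n}0.png",im[:,:,::-1])
    c=r.camera_info(n); print(n,np.round(c["camera_matrix"],1).tolist(),np.round(c["R"],3).tolist(),np.round(c["t"],3).tolist(), 'pos',np.round(-c["R"].T@c["t"],3))
print(r.read_eef_rot(),r.read_clock())
E
```

```text
pics
scene [[458.9, 0.0, 281.9], [0.0, 458.9, 205.9], [0.0, 0.0, 1.0]] [[0.75, 0.661, 0.017], [0.523, -0.578, -0.627], [-0.404, 0.479, -0.779]] [-0.401, -0.292, 1.35] pos [ 0.999 -0.551  0.876]
side [[405.5, 0.0, 274.5], [0.0, 405.5, 210.7], [0.0, 0.0, 1.0]] [[0.971, -0.24, -0.02], [-0.18, -0.668, -0.722], [0.16, 0.705, -0.691]] [-0.535, 0.094, 0.862] pos [ 0.398 -0.673  0.653]
wrist [[312.5, 0.0, 280.0], [0.0, 312.5, 205.4], [0.0, 0.0, 1.0]] [[1.0, -0.001, -0.002], [0.0, -0.953, 0.302], [-0.002, -0.302, -0.953]] [-0.673, -0.036, 0.392] pos [0.674 0.084 0.383]
[-5.14468377e-04  7.07091422e-01  7.07121756e-01 -5.28695133e-04] 0.15
```

View pics/scene0.png

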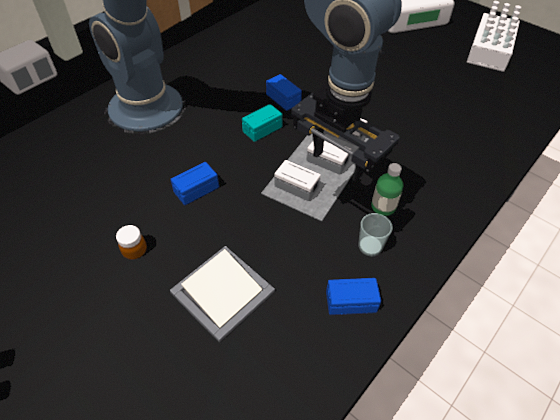

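View pics/side0.png

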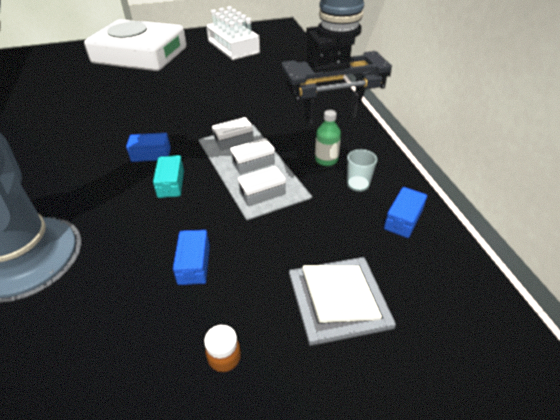

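The scene and side views show three white-lid cases on the grey mat, at side px (233,133), (253,158) and (262,185). The frame and tile are at side (342,298) and scene (222,292). The bottle is at side (327,145), the beaker at (360,170) and the jar at (222,348). I'll get rough positions from these, then take wrist views.

```bash
cat > h.py <<'E'
from rig import r
import cv2,numpy as np
from scipy.spatial.transform import Rotation as Ro
def ray(c,uv):
    d=c["R"].T@np.linalg.solve(c["camera_matrix"],[uv[0],uv[1],1.]); return -c["R"].T@c["t"],d
def onz(c,uv,z):
    o,d=ray(c,uv); return o+d*(z-o[2])/d[2]
def proj(c,X):
    p=c["camera_matrix"]@(c["R"]@np.asarray(X,float)+c["t"]); return p[:2]/p[2]
def tri(c1,u1,c2,u2):
    o1,d1=ray(c1,u1);o2,d2=ray(c2,u2)
    s=np.linalg.lstsq(np.c_[d1,-d2],o2-o1,rcond=None)[0]
    a,b=o1+s[0]*d1,o2+s[1]*d2
    return (a+b)/2,np.linalg.norm(a-b)
def down(yaw,tilt=None):
    """tool down, jaw (tool y) axis at world yaw"""
    y=np.array([np.cos(yaw),np.sin(yaw),0]);z=np.array([0,0,-1.]);x=np.cross(y,z)
    m=Ro.from_matrix(np.c_[x,y,z])
    if tilt is not None: m=Ro.from_rotvec(tilt)*m
    return m.as_quat(scalar_first=True)
E
python3 - <<'E'
from h import *
s=r.camera_info("side");c=r.camera_info("scene")
for n,uv,z in [("caseL?",(233,127),.054),("mid",(253,151),.054),("near",(262,180),.054),("bottle foot",(327,160),0),("beaker",(360,185),0),("jar",(224,362),0),
 ("matA",(200,137),.004),("matB",(249,214),.004),("matC",(310,195),.004),("f1",(290,267),.014),("f2",(363,260),.014),("f3",(392,328),.014),("f4",(312,338),.014),("blue",(406,212),.04),("blue2",(191,255),.04),("teal",(169,175),.04)]:
    print(n,np.round(onz(s,uv,z),3))
print('scene')
for n,uv,z in [("fW",(171,290),.014),("fN",(226,247),.014),("fE",(274,289),.014),("fS",(220,339),.014),("bottle",(386,213),0),("beaker",(372,250),0),("jar",(133,255),0)]:
    print(n,np.round(onz(c,uv,z),3))
E
```

```text
caseL? [0.507 0.288 0.054]
mid [0.537 0.163 0.054]
near [0.534 0.045 0.054]
bottle foot [0.732 0.145 0.   ]
beaker [0.776 0.026 0.   ]
jar [ 0.379 -0.343  0.   ]
matA [0.415 0.342 0.004]
matB [ 0.489 -0.007  0.004]
matC [0.644 0.019 0.004]
f1 [ 0.537 -0.187  0.014]
f2 [ 0.684 -0.208  0.014]
f3 [ 0.673 -0.362  0.014]
f4 [ 0.532 -0.345  0.014]
blue [ 0.813 -0.127  0.04 ]
blue2 [ 0.351 -0.128  0.04 ]
teal [0.323 0.14  0.04 ]
scene
fW [ 0.529 -0.346  0.014]
fN [ 0.537 -0.193  0.014]
fE [ 0.688 -0.2    0.014]
fS [ 0.683 -0.351  0.014]
bottle [0.747 0.141 0.   ]
beaker [0.783 0.029 0.   ]
jar [ 0.391 -0.342  0.   ]
```

Run:
```python
from h import *
import pickle
D={}
for n,p in [("mat",(0.53,0.2,.33)),("tile",(.61,-.19,.3))]:
    r.move_ptp(p,down(0)); r.wait(.3)
    c=r.camera_info("wrist"); im=r.grab_frame("wrist"); cv2.imwrite(f"pics/w_{n}.png",im[:,:,::-1]); D[n]=(c,im)
    if n=="tile": D["scene"]=(r.camera_info("scene"),r.grab_frame("scene")); cv2.imwrite("pics/scene1.png",D["scene"][1][:,:,::-1])
    if n=="mat": D["side"]=(r.camera_info("side"),r.grab_frame("side"))
pickle.dump(D,open("d.pkl","wb")); print(r.read_clock())
a=cv2.imread("pics/w_mat.png");b=cv2.imread("pics/w_tile.png")
cv2.imwrite("pics/w_mat_v.png",a);
```

```text
3.4833
```

View pics/w_mat.png

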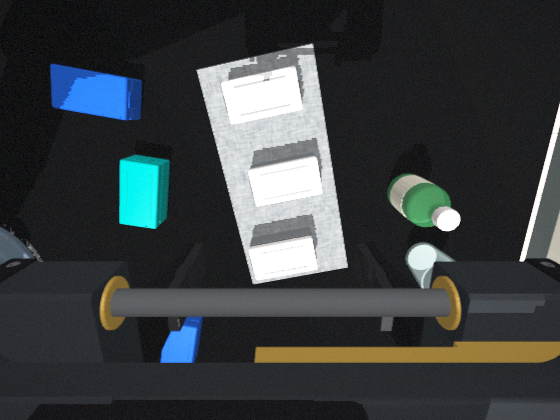

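View pics/w_tile.png

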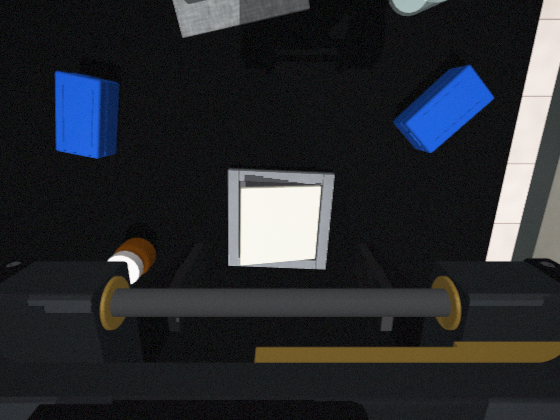

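The mat view shows three white lids at wrist px (262,95), (285,182) and (284,258). In the tile view the frame spans about (228–334, 168–269). There is a dark gap at the top (+y) edge of the tile, so that is the raised side. Next: measure.

```bash
cat > quad.py <<'E'
from h import *
def quads(im,roi,thr=170,sat=60,n=1):
    x0,y0,x1,y1=roi
    hsv=cv2.cvtColor(im,cv2.COLOR_RGB2HSV)
    m=((hsv[...,2]>thr)&(hsv[...,1]<sat)).astype(np.uint8)*255
    k=np.zeros_like(m);k[y0:y1,x0:x1]=m[y0:y1,x0:x1]
    k=cv2.morphologyEx(k,cv2.MORPH_CLOSE,np.ones((5,5)))
    cs=sorted(cv2.findContours(k,cv2.RETR_EXTERNAL,cv2.CHAIN_APPROX_NONE)[0],key=cv2.contourArea)[::-1][:n]
    out=[]
    for c in cs:
        h=cv2.convexHull(c); q=cv2.approxPolyN(h,4,ensure_convex=True).reshape(-1,2).astype(float)
        out.append((q,cv2.contourArea(c)))
    return out
E
python3 - <<'E'
from quad import *
import pickle
D=pickle.load(open("d.pkl","rb"))
c,im=D["mat"]
for q,a in quads(im,(200,40,350,283),200,40,3):
    P=np.array([onz(c,u,.054) for u in q]); m=P.mean(0)
    e=np.roll(P,-1,0)-P; L=np.linalg.norm(e,axis=1); i=L.argmax(); 
    print(np.round(m,4),"L",np.round(L,3),"yaw",np.degrees(np.arctan2(e[:,1],e[:,0])).round(1),q.round().tolist())
ct,it=D["tile"]
qt=quads(it,(232,172,330,270),215,60)[0]; print("tile wrist",qt[0].round(1).tolist(),qt[1])
cs,isc=D["scene"]; qs=quads(isc,(165,240,280,342),200,60)[0]; print("scene",qs[0].round(1).tolist(),qs[1])
cd,isd=D["side"]; qd=quads(isd,(285,255,395,340),200,60)[0]; print("side",qd[0].round(1).tolist(),qd[1])
# match by rough ground xy (z=.02)
for u in qt[0]:
    g=onz(ct,u,.02)
    for nm,cc,qq in (("scene",cs,qs),("side",cd,qd)):
        v=min(qq[0],key=lambda w:np.linalg.norm(onz(cc,w,.02)-g))
        X,e=tri(ct,u,cc,v); print(nm,u.round(),np.round(X,4),round(e,4))
# frame via grey/bright mask in wrist
hsv=cv2.cvtColor(it,cv2.COLOR_RGB2HSV)
m=(hsv[...,2]>75).astype(np.uint8)*255; k=np.zeros_like(m);k[155:280,215:345]=m[155:280,215:345]
h=max(cv2.findContours(k,cv2.RETR_EXTERNAL,cv2.CHAIN_APPROX_NONE)[0],key=cv2.contourArea)
q=cv2.approxPolyN(cv2.convexHull(h),4,ensure_convex=True).reshape(-1,2).astype(float)
P=np.array([onz(ct,u,.014) for u in q]);e=np.roll(P,-1,0)-P
print("frame",q.tolist(),P.mean(0).round(4),np.linalg.norm(e,axis=1).round(3),np.degrees(np.arctan2(e[:,1],e[:,0])).round(1))
E
```

```text
[0.5275 0.1855 0.054 ] L [0.151 0.334 0.153 0.309] yaw [-168.5  101.7    2.5  -78.4] [[347.0, 267.0], [253.0, 284.0], [193.0, 60.0], [313.0, 54.0]]
[0.5654 0.3554 0.054 ] L [0.001 0.018 0.017 0.003] yaw [-88.4 179.9  11.7 -59.8] [[312.0, 46.0], [312.0, 47.0], [298.0, 47.0], [311.0, 44.0]]
[0.5317 0.3443 0.054 ] L [0.002 0.008 0.003 0.008] yaw [-1.377e+02 -1.715e+02  6.100e+01 -1.000e-01] [[285.0, 55.0], [284.0, 56.0], [278.0, 57.0], [279.0, 55.0]]
tile wrist [[314.0, 258.0], [240.0, 265.0], [241.0, 188.0], [320.0, 186.0]] 5567.0
scene [[262.0, 289.0], [219.0, 327.0], [180.0, 284.0], [224.0, 249.0]] 3132.0
side [[393.0, 323.0], [310.0, 340.0], [288.0, 267.0], [363.0, 259.0]] 5464.5
scene [314. 258.] [ 0.6634 -0.3352  0.0133] 0.0007
side [314. 258.] [ 0.6742 -0.3453  0.0011] 0.0192
scene [240. 265.] [ 0.5493 -0.3314  0.044 ] 0.0013
side [240. 265.] [ 0.537  -0.3474  0.0085] 0.0166
scene [241. 188.] [ 0.5553 -0.2126  0.0453] 0.0014
side [241. 188.] [ 0.5414 -0.2097  0.0381] 0.0285
scene [320. 186.] [ 0.6688 -0.2169  0.0136] 0.0008
side [320. 186.] [ 0.672  -0.2154  0.0288] 0.0115
frame [[335.0, 173.0], [325.0, 269.0], [228.0, 265.0], [228.0, 168.0]] [ 0.608  -0.2724  0.014 ] [0.157 0.156 0.157 0.156] [-92.8 177.4  87.2  -2.7]
```

Run:
```python
from quad import *
import pickle
D=pickle.load(open("d.pkl","rb"))
c,im=D["mat"]
for thr in (215,235):
  for q,a in quads(im,(200,40,350,287),thr,40,3):
    P=np.array([onz(c,u,.054) for u in q]); m=P.mean(0)
    e=np.roll(P,-1,0)-P; L=np.linalg.norm(e,axis=1)
    print(thr,np.round(m,4),"L",np.round(L,3),"yaw",np.degrees(np.arctan2(e[:,1],e[:,0])).round(1),q.round().tolist())
# press
yaw=np.radians(-2.7); fx=np.array([np.cos(yaw),np.sin(yaw),0]); C=np.array([.608,-.2724,0])
p=C-.048*fx
r.set_gripper(0.0)
q=down(np.pi/2+yaw)
r.move_ptp([p[0],p[1],.10],q); r.wait(.2)
f0=r.read_wrist_force(); print("t",r.read_clock(),"q",np.round(r.read_q(),2),"f0",np.round(f0,2))
r.line_to([p[0],p[1],.055],rate=.1)
z=.055
for i in range(40):
    z-=.002; r.line_to([p[0],p[1],z],rate=.04)
    f=r.read_wrist_force()-f0
    if i%2==0 or f[2]>8: print(round(z,3),np.round(r.read_position(),4),np.round(f,1))
    if f[2]>12: break
print(r.read_clock())
```

```text
Traceback (most recent call last):
  File "quad.py", line 11, in quads
    h=cv2.convexHull(c); q=cv2.approxPolyN(h,4,ensure_convex=True).reshape(-1,2).astype(float)
                           ~~~~~~~~~~~~~~~^^^^^^^^^^^^^^^^^^^^^^^^
cv2.error: OpenCV(4.12.0) /io/opencv/modules/imgproc/src/approx.cpp:987: error: (-215:Assertion failed) (curve.cols == 1 && curve.rows >= nsides) || (curve.rows == 1 && curve.cols >= nsides) in function 'approxPolyN'
```

```bash
sed -i 's/\[:n\]$/[:n]; cs=[c for c in cs if cv2.contourArea(c)>300]/' quad.py
python3 - <<'E'
from quad import *
import pickle
D=pickle.load(open("d.pkl","rb"))
c,im=D["mat"]
for thr in (215,230,242):
  for q,a in quads(im,(200,40,350,287),thr,40,3):
    P=np.array([onz(c,u,.054) for u in q]); m=P.mean(0)
    e=np.roll(P,-1,0)-P; L=np.linalg.norm(e,axis=1)
    print(thr,np.round(m,4),"L",np.round(L,3),"yaw",np.degrees(np.arctan2(e[:,1],e[:,0])).round(1),q.round().tolist())
# press
yaw=np.radians(-2.7); fx=np.array([np.cos(yaw),np.sin(yaw),0]); C=np.array([.608,-.2724,0])
p=C-.048*fx
r.set_gripper(0.0)
q=down(np.pi/2+yaw)
r.move_ptp([p[0],p[1],.10],q); r.wait(.2)
f0=r.read_wrist_force(); print("t",r.read_clock(),"q",np.round(r.read_q(),2),"f0",np.round(f0,2))
r.line_to([p[0],p[1],.055],rate=.1)
z=.055
for i in range(40):
    z-=.002; r.line_to([p[0],p[1],z],rate=.04)
    f=r.read_wrist_force()-f0
    if i%2==0 or f[2]>8: print(round(z,3),np.round(r.read_position(),4),np.round(f,1))
    if f[2]>12: break
print(r.read_clock())
E
```

```text
215 [0.5277 0.1851 0.054 ] L [0.149 0.328 0.151 0.309] yaw [-169.   101.5    3.8  -78.7] [[346.0, 267.0], [253.0, 283.0], [195.0, 63.0], [313.0, 54.0]]
230 [0.5036 0.2918 0.054 ] L [0.099 0.065 0.116 0.061] yaw [-167.9  118.6   11.2  -76.6] [[305.0, 114.0], [234.0, 130.0], [208.0, 85.0], [295.0, 66.0]]
230 [0.545  0.1761 0.054 ] L [0.091 0.068 0.144 0.083] yaw [-171.3  104.3    8.8 -116.1] [[318.0, 203.0], [257.0, 212.0], [244.0, 168.0], [346.0, 152.0]]
230 [0.532  0.0561 0.054 ] L [0.102 0.058 0.108 0.056] yaw [-167.9  110.4   11.5  -75.5] [[319.0, 269.0], [256.0, 281.0], [242.0, 250.0], [311.0, 237.0]]
242 [0.5056 0.296  0.054 ] L [0.099 0.056 0.098 0.054] yaw [-168.1  102.1   11.1  -76.6] [[303.0, 109.0], [231.0, 125.0], [220.0, 82.0], [294.0, 66.0]]
242 [0.537  0.1797 0.054 ] L [0.1   0.056 0.099 0.055] yaw [-167.8  101.6   11.4  -77.5] [[323.0, 193.0], [256.0, 207.0], [247.0, 170.0], [316.0, 156.0]]
242 [0.5339 0.057  0.054 ] L [0.1   0.055 0.098 0.056] yaw [-168.7  101.4   11.6  -77.1] [[318.0, 269.0], [256.0, 280.0], [248.0, 249.0], [311.0, 237.0]]
t 6.5917 q [ 0.49  0.51 -0.15  1.77  0.1   0.86  1.82] f0 [ 0.13 -0.28  0.08]
0.053 [ 0.5604 -0.2703  0.0535] [0.2 0.4 0.3]
0.049 [ 0.5599 -0.2701  0.0489] [0.  0.7 0.6]
0.045 [ 0.56   -0.2702  0.045 ] [-0.2  0.  -0.1]
0.041 [ 0.56   -0.2701  0.0408] [-0.6 -0.2  0.9]
0.037 [ 0.5601 -0.2701  0.0368] [-0.9 -0.3  0.5]
0.033 [ 0.56   -0.2701  0.0328] [-0.2  0.1  0.5]
0.029 [ 0.5601 -0.2701  0.0288] [-0.3 -0.   0.7]
0.025 [ 0.5601 -0.2701  0.0249] [-0.1  0.5  1. ]
0.021 [ 0.56   -0.2701  0.0208] [-0.6 -0.   0.1]
0.017 [ 0.56   -0.2701  0.0168] [-0.2 -0.  -0.3]
0.013 [ 0.56   -0.2701  0.0143] [-3.4  2.3  9.6]
0.011 [ 0.5601 -0.2702  0.0141] [-7.6  2.7 20. ]
12.6917
```

The press stopped at z=0.0141, which is flush with the rim, at about 20 N. I'll retract, check the tile, and go above the right case.

Run:
```python
from quad import *
p=r.read_position(); r.line_to([p[0],p[1],.10],rate=.2)
Y=np.radians(11.5+90)
for t in (0,.35,-.35):
    print(t, None if (s:=r.solve_ik([.534,.057,.2],down(Y,t*np.array([np.cos(Y),np.sin(Y),0])))) is None else np.round(s,2))
r.set_gripper(.085,45)
r.move_ptp([.534,.057,.17],down(Y))
C=np.array([.608,-.2724,.014]);a=np.radians(-2.7);fx=np.array([np.cos(a),np.sin(a),0]);fy=np.array([-fx[1],fx[0],0])
for n in ("scene","side"):
    c=r.camera_info(n);im=r.grab_frame(n);cv2.imwrite(f"pics/{n}2.png",im[:,:,::-1])
    roi=(165,240,280,342) if n=="scene" else (285,255,395,340)
    q=quads(im,roi,225,60)[0]; print(n,q[0].tolist(),q[1])
    print(" level pred",[proj(c,C+sx*fx+sy*fy).round(1).tolist() for sx in(-.059,.06) for sy in(-.0595,.0595)])
    x0,y0,x1,y1=roi; cv2.imwrite(f"pics/{n}2c.png",cv2.resize(im[y0-10:y1+10,x0-10:x1+10,::-1],None,fx=3,fy=3))
print(r.read_clock())
a=cv2.imread("pics/scene2c.png");b=cv2.imread("pics/side2c.png");h=max(a.shape[0],b.shape[0])
f=lambda i:cv2.copyMakeBorder(i,0,h-i.shape[0],0,0,cv2.BORDER_CONSTANT)
cv2.imwrite("pics/tilechk.png",np.hstack([f(a),f(b)]))
```

```text
0 [ 0.07  0.29 -0.31  1.87  0.1   1.    1.49]
0.35 [-0.02  0.47 -0.23  1.65  0.09  1.39  1.5 ]
-0.35 [ 0.21  0.14 -0.42  2.11  0.11  0.55  1.49]
scene [[262.0, 289.0], [220.0, 327.0], [182.0, 289.0], [224.0, 256.0]] 2769.0
 level pred [[182.4, 289.6], [225.2, 255.4], [220.0, 327.2], [262.8, 289.1]]
side [[383.0, 318.0], [317.0, 331.0], [299.0, 275.0], [359.0, 265.0]] 3544.5
 level pred [[316.8, 328.0], [300.5, 274.4], [381.4, 315.7], [358.6, 264.3]]
16.1417
```

View pics/tilechk.png

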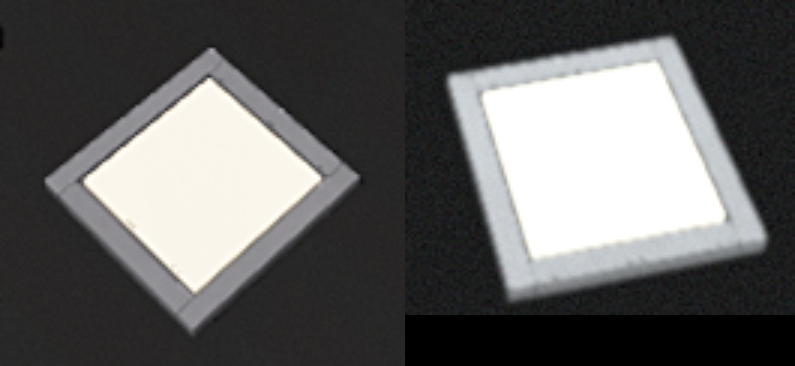

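The tile sits flush in both views: the scene corners are within 1 px of the level prediction. Next, test the right case.

```bash
cat > shake.py <<'E'
from h import *
Y=np.radians(101.5); J=np.array([np.cos(Y),np.sin(Y),0])
def rd(n=12):
    T=[];F=[]
    for _ in range(n):
        T.append(r.read_torque());F.append(r.read_wrist_force());r.wait(.02)
    T=np.array(T)@J; return T.mean().round(4),(T.std()/n**.5).round(4),np.round(np.mean(F,0),2)
def test(x,y):
    print("empty",rd())
    r.line_to([x,y,.011],rate=.2); r.set_gripper(.04,45); r.wait(.1); print("gap",round(r.read_finger_gap(),4))
    r.line_to([x,y,.16],rate=.2)
    for t in (0,.3,0,-.3,0):
        r.move_ptp([x,y,.16],down(Y,t*J)); r.wait(.25); print(t,*rd())
    print("t",r.read_clock())
def put(x,y):
    r.line_to([x,y,.012],rate=.2); r.line_to([x,y,.011],rate=.05); r.set_gripper(.085); r.line_to([x,y,.16],rate=.25)
E
python3 -c "
from shake import *
test(.534,.057)"
```

```text
empty (np.float64(-0.0502), np.float64(0.0097), array([-0.07,  0.24, -0.21]))
gap 0.056
0 -0.0498 0.0073 [-0.18 -0.06 -3.13]
0.3 -0.5874 0.0071 [ 0.13  0.16 -2.69]
0 -0.0441 0.0113 [-0.08 -0.01 -3.35]
-0.3 0.4884 0.0064 [ 0.09  0.22 -3.23]
0 -0.0622 0.0067 [ 0.16  0.19 -2.98]
t 23.175
```

```bash
python3 -c "
from shake import *
put(.534,.057); r.move_ptp([.537,.1797,.16],down(Y)); test(.537,.1797)"
```

```text
empty (np.float64(-0.044), np.float64(0.0111), array([ 0.2 , -0.36, -0.23]))
gap 0.0556
0 -0.0634 0.008 [ 0.13  0.16 -2.48]
0.3 -0.5666 0.0062 [ 0.18 -0.18 -2.72]
0 -0.0551 0.0112 [ 0.13  0.05 -3.12]
-0.3 0.4753 0.0092 [-0.23 -0.34 -2.84]
0 -0.0459 0.0087 [ 0.16  0.09 -2.91]
t 33.375
```

Neither case shows a shift after tilting, and both have about the same tilt moment. Put this one back and test the left case.

```bash
python3 -c "
from shake import *
put(.537,.1797); r.move_ptp([.5056,.296,.16],down(Y)); test(.5056,.296)"
```

```text
empty (np.float64(-0.0602), np.float64(0.0089), array([ 0.34, -0.36, -0.19]))
gap 0.056
0 -0.0464 0.0073 [ 0.01 -0.05 -2.75]
0.3 -0.5439 0.0067 [ 0.21  0.07 -2.63]
0 -0.0336 0.0057 [-0.13  0.12 -3.1 ]
-0.3 0.4363 0.0076 [-0.09 -0.13 -3.12]
0 -0.0749 0.0077 [ 0.11  0.02 -2.76]
t 43.475
```

Left case: after the two tilts, the moment at level differs by 0.04 Nm, in the sign a ball rolling downhill would give. Its tilt moment is also smaller. I'll confirm with a longer average on the left case.

```bash
python3 -c "
from shake import *
x,y=.5056,.296
for t in (.3,0,-.3,0):
    r.move_ptp([x,y,.16],down(Y,t*J)); r.wait(.2); print(t,*rd(40))
print(r.read_clock())"
```

```text
0.3 -0.5338 0.0036 [-0.02  0.04 -2.74]
0 -0.0316 0.0045 [ 0.06  0.04 -2.9 ]
-0.3 0.4284 0.004 [-0.13  0.03 -2.87]
0 -0.0683 0.0049 [-0.03 -0.08 -2.63]
48.6083
```

The shift repeats (0.037±0.007 Nm over 40 readings), so the left case rattles. Carry it to the tile.

Run:
```python
from shake import *
r.line_to([.5056,.296,.18],rate=.15)
r.line_to([.608,-.2724,.18],rate=.16)
r.line_to([.608,-.2724,.121],rate=.1); r.wait(.6)
print(r.read_position(),np.round(r.read_eef_rot(),4),np.round(down(Y),4),r.read_finger_gap(),np.abs(r.read_joint_velocities()).max(),r.read_clock())
ims=[]
for n in ("scene","side"):
    c=r.camera_info(n)
    im=r.grab_frame(n)[:,:,::-1].copy(); 
    X=np.array([np.sin(Y),-np.cos(Y),0])
    B=[np.array([.608,-.2724,.114])+sx*.05*X+sy*.028*J+np.array([0,0,h]) for h in (0,.05) for sx,sy in ((1,1),(1,-1),(-1,-1),(-1,1))]
    im2=cv2.resize(im,None,fx=2,fy=2)
    for b in B: cv2.circle(im2,tuple(int(v*2) for v in proj(c,b)),3,(0,0,255),-1)
    ims.append(im2); cv2.imwrite(f"pics/{n}3.png",im)
cv2.imwrite("pics/final.png",np.hstack([ims[0][150:700,320:720],ims[1][200:750,400:800]]))
```

```text
[ 0.60800784 -0.27238318  0.12105662] [ 0.     -0.1002  0.995  -0.    ] [ 0.     -0.1002  0.995   0.    ] 0.055853735813170775 0.0022927403819928928 53.9917
```

View pics/final.png

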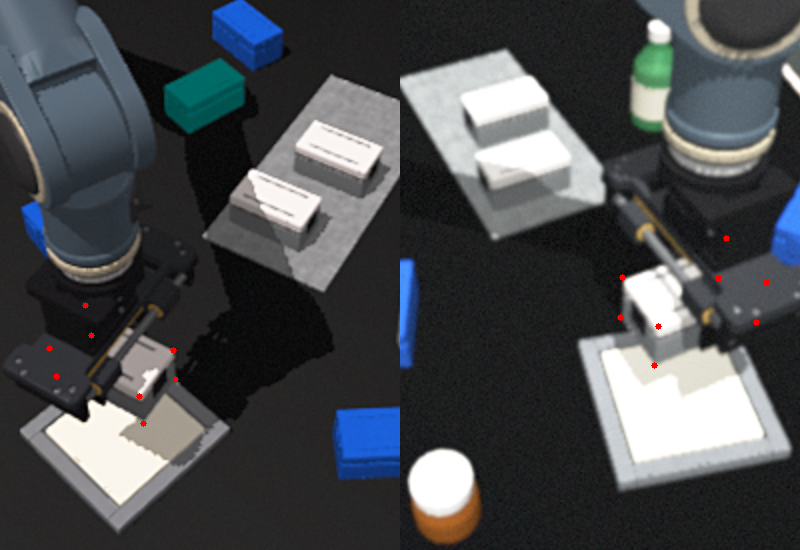

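View pics/scene3.png

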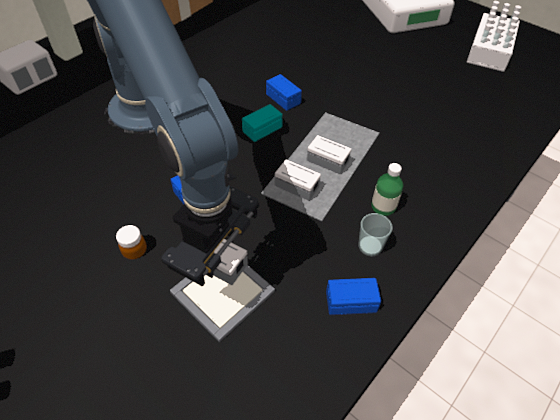

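The other two cases are standing on the mat, the bystanders are in place, and the held case is over the tile. A zoomed crop will check that it is level.

Run:
```python
from shake import *
X=np.array([np.sin(Y),-np.cos(Y),0]); o=[]
for n,(x0,y0,x1,y1) in (("scene",(205,230,265,290)),("side",(300,220,365,290))):
    c=r.camera_info(n); im=cv2.imread(f"pics/{n}3.png")[y0:y1,x0:x1]
    s=390/im.shape[1]; im=cv2.resize(im,None,fx=s,fy=s,interpolation=cv2.INTER_CUBIC)
    P={(k,sx,sy):tuple(int(v) for v in (proj(c,np.array([.608,-.2724,.114+k*.05])+sx*.05*X+sy*.028*J)+.5-[x0,y0])*s) for k in(0,1) for sx in(-1,1) for sy in(-1,1)}
    for a in P:
        for b in P:
            if sum(u!=v for u,v in zip(a,b))==1: cv2.line(im,P[a],P[b],(0,0,255),1)
    o.append(cv2.copyMakeBorder(im,0,430-im.shape[0],0,0,cv2.BORDER_CONSTANT) if im.shape[0]<430 else im[:430])
cv2.imwrite("pics/zoom.png",np.hstack(o))
```

```text
(no output)
```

View pics/zoom.png

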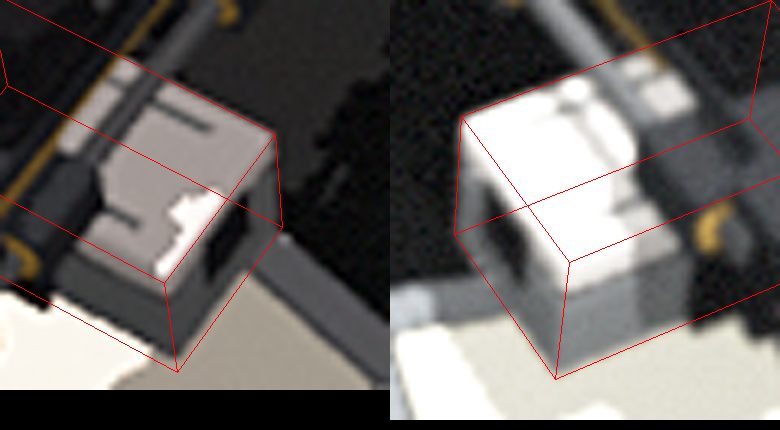

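The zoom shows the held case fitting the predicted level box in both views: scene corner (275,133) and side corner (462,117) match within about 1–2 original pixels.

```bash
python3 -c "
from rig import r
print(r.read_finger_gap(),r.read_position(),r.read_clock()); r.job_done()"
```

```text
0.05566374307917034 [ 0.60799777 -0.27238972  0.12096676] 54.0917
the job is handed in; nothing more can be done
```

The left case is the one with the loose ball. It was handed in at 54.1 s of the 72 s allowed, held level and still over the middle of the tile.

- **Tile:** I pressed the raised edge (world −x side) down until it stopped at z = 14.1 mm under about 20 N. Afterwards its corners matched the level prediction within about 1 px in the scene view and about 3 px in the side view. The wrist force did not show the stated 2–3 N during the push, only noise under 1 N. The tile's movement is confirmed by the pictures alone.
- **Finding the ball:** I lifted and rocked each case to ±0.3 rad.
  - **Right and middle:** neither showed a significant shift in moment at level (0.018 ± 0.013 and −0.009 ± 0.014 Nm). Both were put back and are standing on the mat in the last pictures.
  - **Left:** it shifted by 0.041 Nm and again by 0.037 ± 0.007 Nm, in the direction a rolling ball would give, and its tilt moment was also smaller. That is less than the roughly 0.097 Nm for the ball's full travel, so the ball probably rolled part of the way back at level.
- **Final pose:** the gripper gap is 55.7 mm and the TCP is at (0.608, −0.272, 0.121). That puts the underside about 10 cm above the tile, inferred from the grasp height. The held case fits the predicted level box within about 1–2 px in both views.
- **Bystanders:** the bottle, beaker and jar look unmoved in the last scene picture, compared by eye with the first.

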